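# Set the telescoping board cradle to the next hole and lay the board in it

## Robot

A 7-joint arm with a two-finger parallel gripper is mounted at the origin on a cart in front of the work surface, level with it; the furniture and walls round the work are solid. World frame = base frame: x ahead of the robot, y to its left, z up, the work surface at z = 0. Lengths are in m, angles in rad, forces in N, time in s.
With the tool pointing down it reaches from about 0.425 to 0.825 m from the base axis. Payload 3.6 kg.
Tool frame: the origin (TCP) lies where the fingers leave the gripper's body, on its centre line; the fingertips stand env.tips_ahead ahead of it and the grasp point (between the pads) lies 54 mm ahead of it (env.tips_ahead is the distance from the TCP to the fingertips, in m); z points along the fingers, y is the line along which they close (so a half turn about z gives the same grasp; the last joint's range is limited). The gripper opens to 85 mm and grips with 20 to 120 N. Pads are 22 mm wide; open, the fingers measure 114 mm over their backs; the gripper's body (76 mm by 85 mm) begins 54 mm behind the grasp point. The pads swing forward as they close: fully open they stand 13 mm farther back than shut.
Start: joints at [-0.026, 0.615, -0.013, 1.423, 0.008, 1.103, -0.04], TCP at [0.65, 0, 0.304] pointing down, gripper open.
Joint ranges: [-3.12, 3.12], [-0.3, 2.06], [-1.34, 1.32], [0.26, 2.42], [-1.36, 4.5], [0.01, 1.98], [-2.84, 2.84]. Speed limits (rad/s): [2.79, 2.79, 3.14, 3.14, 3.14, 3.14, 3.14].

## Interface

Orientations are given as a 3x3 rotation matrix whose columns are the frame's x, y, z axes.
In Python, from bench import env, eyes, finder gives the robot as it stands. The module is installed in compiled form; this text tells all that it offers.
- The arm moves only by the shell command python3 -m handwheel 'ROWS' [FORCE]. ROWS is JSON, a list of rows, each an object of numbers: "rx", "ry", "rz": the turn, a rotation vector about the tool's x, y, z normalised to -1 to 1, where 1 is pi/2 rad; "dx", "dy", "dz": the shift along the tool's x, y, z normalised to -1 to 1, where 1 is 250 mm; "gripper": the closure, from 0 (fully open) to 1 (shut). In form: [{"rx": .., "ry": .., "rz": .., "dx": .., "dy": .., "dz": .., "gripper": ..}, ...]. A call has 1 to 20 rows; each row is the pose to reach, as a shift and turn from the pose commanded when the call began, along the tool's axes at that moment; what a row does not reach only later rows make up. A row lasts 1/8 s, in which the tool goes at most 62.5 mm and 10.7 degrees, less where a joint would pass 70% of its speed; a pose out of reach is approached as far as the arm can. A call with a number of a shift or a turn outside -1 to 1 is refused whole. A call with a gripper value outside its range is refused whole. The fingers move at their own pace and stop on an object; FORCE is the grip in N (left out, the last holds). Time passes only in rows, so rows that repeat a pose let the fingers close. It gives the time, the measured TCP pose, the force, the opening and the grip force at its end, in the units of the state.
- env.sense(): the state, without advancing time (a new reading comes with each control period).
- eyes.read_camera(name): name is "scene" or "side" or "wrist"; returns a dict with "pixels" (384x512x3 uint8, blue, green, red), "range_z" (384x512 float32, m along the optical axis (not along the pixel's ray), 0 where there is no reading), "fx", "fy", "cx", "cy" (pixels), "extrinsics" (4x4, takes a point from world to camera coordinates). Camera axes: x right, y down, z forward; pixel columns grow to the right and rows downward; lengths in m; the calibration is good to about 2 mm. A picture is of the moment at which its call begins.
- env.hand_in(): hands the job in; it is judged then, once.
Trained networks look in a picture, given as the dict that the camera call returned (one of the last four; its "shot" number tells which), for a name from the list of things; names that differ only in an ending like _2 or _b are one class to them, and where a whole thing is asked for, a point or a joint stands for the part that bears it (a point fixed in the world has none). Each returns a list of dicts, best first, with "conf" (0 to 1); they miss things now and then, are a little off and sometimes report something else, mostly with a low value. They report only what shows in the picture. A call takes as long as a camera call. They do not tell look-alikes from the thing itself.
- finder.look_for(picture, thing): "xyz" ([x, y, z] in m, in the coordinates of the camera as it stood for that picture, good to about 4 mm: the middle of the surface that is visible of it).
- finder.cut_out(picture, thing): "mask" (384x512 bool, what is visible of it).
The state is a dict: "clock": time; "qpos": joint angles; "joint_vel": joint speeds; "joint_efforts": joint torques, N m; "tcp_pos": TCP position; "eef_rot": TCP orientation; "ft_force": force on the tool from outside, world axes, zero at the start; "moment": the same for the moment, N m; "grip_width": finger opening in m; "grasp_force": force on a finger pad.
Only numpy, scipy, OpenCV 4.12 (cv2) and the standard library are available. Lean on these libraries where they do the work, as an engineer would, in place of code of your own. Each camera call takes 0.05 s, during which the arm holds its last target. There are 200 camera calls.

## Task

Slide the black pull tab of the board cradle outwards, slowly and gently, until its sprung brass button pops up through the next hole (the middle one) of the steel strip, and stop there without wrenching on the button. Then take the green circuit board from its foam block and lay it gently in the cradle, flat on the ledges between the two blue end stops, and let go. Leave the bottle, the dish and the reel where they stand.

Things in the scene. Friction and masses are not known exactly. Their poses are not given: they have to be found in the camera images.
- cradle: board cradle fixed to the bench: aluminium base and square sleeve along y, blue fixed end stop; a steel tube slides out of the +y end with the moving blue stop, the button and the pull tab. Origin on the bench; x across, y outwards along the sleeve (to the tab), z up. Base (90 mm wide) and sleeve lie at y = -195 to +5 mm, sleeve top z = 40 mm. Only that part stands on the bench.
- fixed_stop (a point): middle of the fixed stop's inner face at ledge height: cradle y = -60 mm, z = 56 mm; axes as the cradle's. Both stops: plate 86 mm wide (x), 12 mm thick, top z = 66 mm; ledge (8 mm thick, top z = 56 mm) reaches 16 mm inwards at full width, with side lips to z = 62 mm, 73 mm apart inside, and a further 20 mm as a tongue 50 mm wide.
- moving_stop (a point): the same point of the moving stop, which slides with the tube: cradle y = 30 mm + joint rail. With the button in the middle hole the stops' inner faces are 112 to 138 mm apart, so the 110 mm board goes between; before that it does not fit.
- mid_hole_nominal (a point): nominal place of the middle hole on top of the steel strip (4 mm thick) that closes the sleeve: cradle y = -95 mm, z = 40 mm. Three 12.5 mm holes, 70 mm apart along y. The strip is screwed on through slots: the true hole is up to 12 mm off this point along y, either way, and must be felt; the button clicks up within about 1 mm of it.
- rail (a joint): slide of the tube, m, growing outwards (+y). Starts at -0.010 to 0.010, between the first and middle holes, button held down. The button meets the middle hole at 0.035, up to 0.012 either way; then the tube is locked with about 1 mm play and stops dead. Sliding takes about 2 to 4 N; the button is damaged if loaded against the strip by more than 12 N, so slide slowly (about 10 mm/s) and stop at the first rise in pull.
- button (a joint): height of the sprung brass button (10 mm round) in m: 0 when held down under the strip, about 0.009 when it stands up through a hole, 5 mm proud of the strip.
- pull_tab (a point): grip point on the black pull tab, an upright block 12 mm thick along y, 30 mm wide along x, its top at z = 86 mm (this point is 8 mm below the top). It stands free: the moving stop's plate is 43 mm away from its inner face and the tube below it has its top at z = 36 mm. Moves with the tube; axes as the cradle's.
- foam: fixed black foam block, 40 (x) x 90 (y) x 30 mm (z), origin at the centre of its underside; the board lies on it and overhangs 11 mm on each long side
- board: loose green circuit board, 62 (x) x 110 (y) x 18 mm (z), about 60 g; origin at its centre, 3 mm below the underside of the plate, which is 2 mm thick; parts stand up to 15 mm above the origin. Can be gripped across its 62 mm width at the middle of its long sides.
- glue_bottle: bystander: white dispensing bottle with a red spout, 32 mm diameter, 90 mm high, origin at the centre of its underside
- screw_dish: bystander: black round dish of screws, 67 mm diameter, 24 mm high, origin at the centre of its underside
- wire_reel: bystander: red wire reel, 60 mm diameter, 50 mm high, origin at the centre of its underside
Mind the look-alikes: they are no part of the job. Of the things that look like the board, the middle-sized one is meant.

How it is judged:
On the way:
1. the button stands up through the middle hole (value of joint button above 0.007 m and value of joint rail between 0.021 and 0.049 m), for 0.2 s.
At the end, for the whole second after the job is handed in: the button stands up (more than 7 mm of its 9 mm) through the middle hole; the board lies still and right side up on both ledges, level within 0.05 rad, its underside within about 3 mm of the ledge tops, between the end stops and the side lips (all of step 1 and z of board in the frame of cradle between 0.05 and 0.056 m and x of board in the frame of cradle between -0.008 and 0.008 m and y of board in the frame of cradle between -0.008 and 0.026 m and angle between board's own z axis and vertical below 0.05 rad and linear speed of board below 0.02 m/s); the robot touches nothing.
It fails at once if the button is loaded against the strip with more than 12 N (contact force between button and index_strip above 12 N).
It fails at once if the board is dropped or pressed on to the cradle with more than 25 N (contact force between board and cradle above 25 N).
It fails at once if the bottle, the dish or the reel is moved by more than 30 mm or tipped (distance of any of glue_bottle, screw_dish, wire_reel from where it was at the start of the episode above 0.03 m or angle between glue_bottle's own z axis and vertical above 0.3 rad).
It also fails if it takes over 61 s, if anything falls off the work surface, if the arm or the gripper's body presses on something with over 40 N, if the wrist force passes 120 N, or if a joint passes its speed limit or range.

## Working session

There is one attempt and no reset: what is moved stays moved. The work goes in short steps, Python scripts to look and compute and a shell command to move; the robot and the scene stay as the last step left them, time stands still between calls to the robot, and variables do not carry over. Pictures are saved under pics/ and viewed, at most 11 in all, crops included, and the job is handed in when it is done.

```bash
mkdir -p pics; cat > h.py <<'E'
import numpy as np, cv2
from bench import env, eyes, finder
def w(p,c):
    T=np.linalg.inv(p["extrinsics"]); return (T@np.r_[c,1])[:3]
def cloud(p):
    z=p["range_z"]; v,u=np.indices(z.shape)
    P=np.stack([(u-p["cx"])/p["fx"]*z,(v-p["cy"])/p["fy"]*z,z,np.ones_like(z)],-1)
    return (P@np.linalg.inv(p["extrinsics"]).T)[...,:3]
def px(p,X):
    c=p["extrinsics"]@np.r_[X,1]; return (c[0]/c[2]*p["fx"]+p["cx"],c[1]/c[2]*p["fy"]+p["cy"])
E
python3 - <<'E'
from h import *
s=env.sense(); print(s["tcp_pos"],s["eef_rot"].tolist() if hasattr(s["eef_rot"],'tolist') else s["eef_rot"],env.tips_ahead)
ims=[]
for n in ["scene","side"]:
    p=eyes.read_camera(n); cv2.imwrite(f"pics/{n}.png",cv2.resize(p["pixels"],(800,600)))
    for t in ["cradle","fixed_stop","moving_stop","pull_tab","foam","board","button","glue_bottle","screw_dish","wire_reel"]:
        for r in finder.look_for(p,t)[:4]:
            if r["conf"]>.25: X=w(p,r["xyz"]); print(n,t,round(r["conf"],2),X.round(3),np.round(px(p,X)))
E
```

```text
[6.49410307e-01 1.03887862e-05 3.02735496e-01] [[-4.0424121154884374e-05, 0.9999966242434223, -0.0025980507405253326], [0.9999999989843963, 4.037221253077426e-05, -2.003227612649034e-05], [-1.9927319445743276e-05, -0.0025980515476740013, -0.9999966248598331]] 0.0726
scene cradle 0.72 [ 0.517 -0.006  0.032] [219. 202.]
scene cradle 0.55 [0.537 0.086 0.051] [203. 185.]
scene fixed_stop 0.75 [ 0.515 -0.005  0.034] [218. 202.]
scene moving_stop 0.93 [0.533 0.083 0.053] [203. 186.]
scene pull_tab 0.58 [0.535 0.083 0.056] [203. 185.]
scene foam 0.52 [ 0.471 -0.284  0.007] [275. 252.]
scene board 0.89 [ 0.497 -0.47   0.003] [331. 278.]
scene board 0.65 [ 0.362 -0.229 -0.001] [240. 268.]
scene board 0.56 [ 0.479 -0.273  0.035] [274. 244.]
scene board 0.35 [0.534 0.084 0.058] [203. 184.]
scene glue_bottle 0.63 [ 0.716 -0.163  0.043] [288. 189.]
scene screw_dish 0.6 [0.743 0.006 0.014] [256. 173.]
scene wire_reel 0.73 [0.718 0.201 0.036] [214. 154.]
side cradle 0.91 [ 0.514 -0.01   0.033] [230. 194.]
side cradle 0.42 [ 0.719 -0.162  0.04 ] [318. 195.]
side fixed_stop 0.83 [ 0.514 -0.009  0.03 ] [230. 195.]
side fixed_stop 0.59 [0.536 0.085 0.058] [222. 175.]
side moving_stop 0.63 [0.532 0.083 0.06 ] [221. 175.]
side pull_tab 0.8 [0.533 0.086 0.055] [221. 176.]
side pull_tab 0.75 [ 0.517 -0.009  0.03 ] [231. 195.]
side foam 0.79 [ 0.474 -0.304  0.007] [272. 254.]
side board 0.92 [ 0.479 -0.277  0.033] [267. 239.]
side board 0.88 [ 0.358 -0.229  0.   ] [212. 256.]
side board 0.76 [ 0.496 -0.478  0.003] [327. 294.]
side board 0.68 [ 0.516 -0.008  0.03 ] [230. 195.]
side glue_bottle 0.48 [ 0.716 -0.163  0.036] [318. 197.]
side screw_dish 0.45 [0.725 0.006 0.018] [287. 182.]
side screw_dish 0.39 [0.532 0.088 0.057] [220. 175.]
side wire_reel 0.74 [0.715 0.196 0.028] [255. 162.]
side wire_reel 0.44 [0.726 0.007 0.018] [287. 182.]
```

View pics/scene.png

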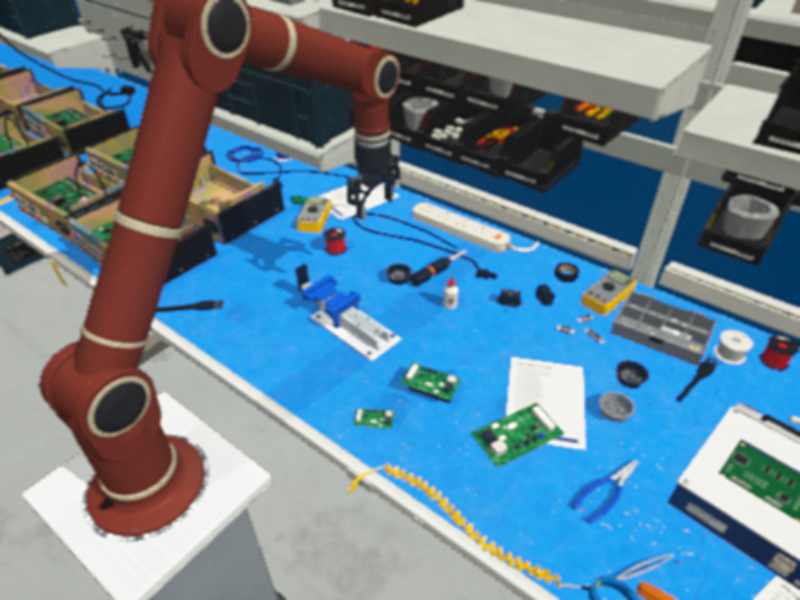

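```bash
python3 - <<'E'
from h import *
# top-down rectified map from both cameras
H=np.zeros((720,440,3),np.uint8); Z=np.full((720,440),-1.)
for n in ["side","scene"]:
    p=eyes.read_camera(n); P=cloud(p); ok=(p["range_z"]>0)&(P[...,2]<.12)&(P[...,2]>-.02)
    Q=P[ok]; C=p["pixels"][ok]
    i=np.round((.22-Q[:,1])*900).astype(int); j=np.round((Q[:,0]-.32)*900).astype(int)
    for a,b,z,c in zip(i,j,Q[:,2],C):
        if 0<=a<720 and 0<=b<440 and z>Z[a,b]-.002: Z[a,b]=z; H[a,b]=c
    np.savez(n+".npz",P=P,pix=p["pixels"])
H=cv2.dilate(H,np.ones((3,3)))
cv2.imwrite("pics/top.png",cv2.resize(H,(366,600)))
sc=cv2.imread("pics/side.png")[150:550,200:640]
cv2.imwrite("pics/sidecrop.png",np.hstack([cv2.resize(sc,(430,391)),np.zeros((391,4,3),np.uint8),cv2.resize(H,(239,391))]))
E
```

```text
(no output)
```

View pics/sidecrop.png

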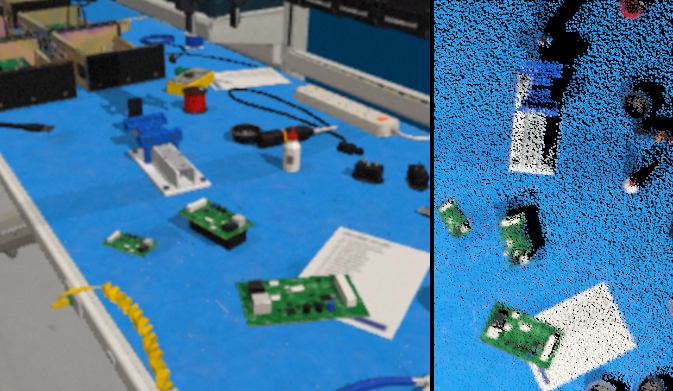

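The look-alikes are the small board at scene (240,268), the one on the foam at (274,244), and the large one by the paper at (331,278). The middle-sized one is the foam board at (274,244). The cradle sits around (210,195), with its tab at about (194,176). I'll look closer with the wrist camera.

```bash
python3 -m handwheel '[{"dx":-0.2,"dy":-0.28},{"dx":-0.4,"dy":-0.5},{"dx":-0.6,"dy":-0.6},{"dx":-0.6,"dy":-0.6},{"dx":-0.6,"dy":-0.6}]'; python3 - <<'E'
from h import *
p=eyes.read_camera("wrist"); cv2.imwrite("pics/w1.png",p["pixels"]); np.savez("w1.npz",P=cloud(p),pix=p["pixels"])
T=np.linalg.inv(p["extrinsics"]); print(T.round(3),env.sense()["tcp_pos"])
for t in ["cradle","fixed_stop","moving_stop","pull_tab","foam","board","button"]:
    for r in finder.look_for(p,t)[:4]:
        X=w(p,r["xyz"]); print(t,round(r["conf"],2),X.round(3),np.round(px(p,X)))
E
```

```text
[[ 1.    -0.001 -0.     0.65 ]
 [-0.001 -0.956 -0.292  0.075]
 [ 0.     0.292 -0.956  0.375]
 [ 0.     0.     0.     1.   ]] [6.49973189e-01 2.05317472e-05 3.03906896e-01]
cradle 0.96 [0.543 0.037 0.057] [144. 137.]
cradle 0.24 [ 0.501 -0.239  0.007] [145. 340.]
fixed_stop 0.78 [0.546 0.036 0.056] [148. 137.]
moving_stop 0.91 [0.538 0.086 0.058] [133.  81.]
pull_tab 0.87 [0.545 0.088 0.063] [138.  79.]
foam 0.43 [0.543 0.036 0.061] [143. 138.]
board 0.62 [ 0.355 -0.201  0.004] [ 32. 314.]validation failed for argument at $[0]...
```

View pics/w1.png

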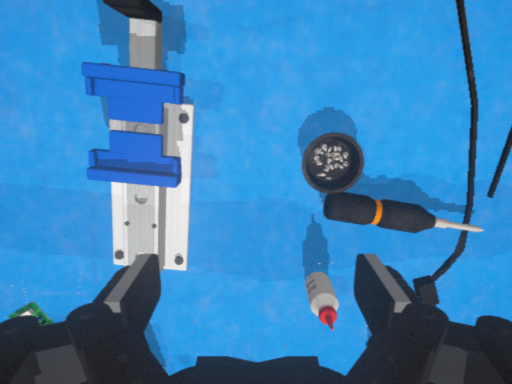

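Wrist view: fixed stop at about (135,165), moving stop at (135,90), tab at the top (130,8), dish at (332,160), bottle at (320,295). The rows need every field, so I'll measure the cradle and then move with full rows.

```bash
python3 - <<'E'
from h import *
from scipy.optimize import least_squares
for n in ["w1","scene","side"]:
    d=np.load(n+".npz"); P=d["P"]; pix=d["pix"].astype(int)
    roi=(P[...,0]>.44)&(P[...,0]<.62)&(P[...,1]>-.15)&(P[...,1]<.2)
    # base+sleeve: grey, z
    b,g,r=pix[...,0],pix[...,1],pix[...,2]
    blue=roi&(P[...,2]>.045)&(P[...,2]<.075)&(b>r+40)
    for lo,hi in [(.062,.072),(.05,.06)]:
        Q=P[blue&(P[...,2]>lo)&(P[...,2]<hi)]; print(n,lo,len(Q),np.median(Q[:,2]) if len(Q) else 0)
    Q=P[blue&(P[...,2]>.062)]; 
    for lab,m in [("fix",Q[:,1]<.04),("mov",Q[:,1]>=.04)]:
        R=Q[m][:,:2]
        if len(R)>20: (cx,cy),(a,bb),ang=cv2.minAreaRect(R.astype(np.float32)*1000); print(lab,cx,cy,a,bb,ang,len(R))
    Q=P[roi&(P[...,2]>.003)&(P[...,2]<.02)&(abs(b-r)<50)&(r>110)]
    print("base",len(Q),np.median(Q[:,2]),cv2.minAreaRect(Q[:,:2].astype(np.float32)*1000))
    Q=P[roi&(P[...,2]>.07)&(P[...,2]<.1)&(r<80)&(b<80)]
    if len(Q): print("tab",len(Q),Q.mean(0),Q.min(0),Q.max(0))
    # board
    m=(P[...,2]>.02)&(P[...,2]<.06)&(P[...,0]>.4)&(P[...,0]<.56)&(P[...,1]<-.18)&(P[...,1]>-.38)
    if m.sum()>20:
        Q=P[m]; print("board",m.sum(),cv2.minAreaRect(Q[:,:2].astype(np.float32)*1000))
E
```

```text
w1 0.062 2988 0.06717530292495044
w1 0.05 5336 0.05746326650901196
fix 531.1063842773438 6.520718574523926 27.966976165771484 85.68326568603516 84.17208099365234 1332
mov 540.9114990234375 106.15242004394531 70.34161376953125 86.4988021850586 84.22747802734375 1656
base 4616 0.009508726518378113 ((527.7127075195312, -30.115814208984375), (199.54806518554688, 89.51382446289062), 84.35848999023438)
tab 428 [0.5489386  0.14207634 0.08211672] [0.53190208 0.13896561 0.07005382] [0.56033    0.14819294 0.08944185]
scene 0.062 148 0.06524255528389417
scene 0.05 295 0.05619348693292481
fix 530.7432861328125 0.08913421630859375 25.918691635131836 86.53824615478516 84.74833679199219 73
mov 543.0779418945312 108.45855712890625 76.13424682617188 85.33905029296875 81.82959747314453 77
base 484 0.008905700600278565 ((514.0556030273438, -30.621734619140625), (85.91268920898438, 213.57823181152344), 3.0432889461517334)
tab 20 [0.54187947 0.13979644 0.08025116] [0.53091827 0.13647282 0.07059662] [0.55360494 0.1458276  0.08732122]
board 532 ((486.6386413574219, -274.7923889160156), (65.64002227783203, 110.29195404052734), 12.869778633117676)
side 0.062 127 0.0641403058121045
side 0.05 303 0.05490600653833799
fix 527.4409790039062 -3.653667449951172 16.17606544494629 83.09153747558594 82.36727142333984 67
mov 541.880126953125 99.77806091308594 66.10902404785156 77.54210662841797 56.8203010559082 60
base 484 0.007259428534476309 ((524.002685546875, -34.62797546386719), (199.984619140625, 89.84780883789062), 84.05644226074219)
tab 46 [0.54258875 0.1415349  0.07858755] [0.5285773  0.13675531 0.07094734] [0.55859769 0.14826501 0.08530698]
board 698 ((482.8479919433594, -274.4209289550781), (63.94206237792969, 113.37055969238281), 11.521406173706055)
```

```bash
python3 -m handwheel '[{"rx":0,"ry":0,"rz":0,"dx":-0.2,"dy":-0.2,"dz":0,"gripper":0},{"rx":0,"ry":0,"rz":0,"dx":-0.4,"dy":-0.4,"dz":0,"gripper":0},{"rx":0,"ry":0,"rz":0,"dx":-0.4,"dy":-0.44,"dz":0,"gripper":0},{"rx":0,"ry":0,"rz":0,"dx":-0.4,"dy":-0.44,"dz":0,"gripper":0},{"rx":0,"ry":0,"rz":0,"dx":-0.4,"dy":-0.44,"dz":0,"gripper":0}]'; python3 - <<'E'
from h import *
p=eyes.read_camera("wrist"); cv2.imwrite("pics/w2.png",p["pixels"]); np.savez("w2.npz",P=cloud(p),pix=p["pixels"],R=p["extrinsics"])
print(env.sense()["tcp_pos"])
for t in ["foam","board"]:
    for r in finder.look_for(p,t)[:4]:
        X=w(p,r["xyz"]); print(t,round(r["conf"],2),X.round(3),np.round(px(p,X)))
E
```

```text
clock: 2.22
tcp_pos: [0.5412, -0.0987, 0.3042]
eef_rot: [[-0.002, 1.0, 0.002], [1.0, 0.002, 0.001], [0.001, 0.002, -1.0]]
ft_force: [0.7, 0.7, 0.2]
grip_width: 0.0858
grasp_force: 0.0
[ 0.54130993 -0.09843209  0.30398639]
board 0.76 [ 0.482 -0.27   0.033] [207. 309.]
board 0.59 [ 0.352 -0.218  0.004] [104. 258.]
```

View pics/w2.png

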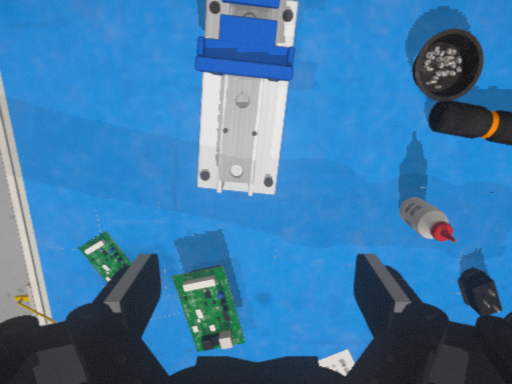

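w2: the board on the foam is at about (208,310), clearly larger than the small one at (103,255). Its long axis is tilted slightly CCW from world y. The fixed stop is at (245,60).

```bash
python3 - <<'E'
from h import *
for n in ["w1","w2"]:
    d=np.load(n+".npz"); P=d["P"]; pix=d["pix"].astype(int); b,g,r=pix[...,0],pix[...,1],pix[...,2]
    roi=(P[...,0]>.44)&(P[...,0]<.62)&(P[...,1]>-.16)&(P[...,1]<.2)
    m=roi&(P[...,2]>.003)&(P[...,2]<.02)&(abs(b-r)<50)&(r>110); Q=P[m]
    print(n,"base",len(Q),cv2.minAreaRect(Q[:,:2].astype(np.float32)*1000))
    u=np.array([np.cos(np.radians(84.3)),np.sin(np.radians(84.3))]); v=np.array([u[1],-u[0]])
    O=np.array([.5277,-.0301])+.095*u
    blue=roi&(P[...,2]>.045)&(P[...,2]<.075)&(b>r+40); Q=P[blue]; a=(Q[:,:2]-O)@u; c=(Q[:,:2]-O)@v
    hi=Q[:,2]>.0655
    for lo,h in [(-.12,.0),(0,.1)]:
        s=hi&(a>lo)&(a<h); t=(a>lo)&(a<h)
        if s.sum()>20: print("plate y",np.percentile(a[s],[2,50,98]).round(4),"x",np.percentile(c[s],[1,99]).round(4),"all y",np.percentile(a[t],[1,99]).round(4))
    tb=roi&(P[...,2]>.07)&(P[...,2]<.1)&(r<80)&(b<80); Q=P[tb]
    if len(Q): print("tab y",np.percentile((Q[:,:2]-O)@u,[2,50,98]).round(4),"x",np.percentile((Q[:,:2]-O)@v,[2,98]).round(4))
    m=(P[...,2]>.03)&(P[...,2]<.06)&(P[...,0]>.42)&(P[...,0]<.54)&(P[...,1]<-.19)&(P[...,1]>-.36)
    if m.sum()>50:
        Q=P[m]; pl=Q[(g>r+30)[m]&(g>b)[m]]; print("board z",np.median(pl[:,2]),cv2.minAreaRect(pl[:,:2].astype(np.float32)*1000),cv2.minAreaRect(Q[:,:2].astype(np.float32)*1000))
E
```

```text
w1 base 4616 ((527.7127075195312, -30.115814208984375), (199.54806518554688, 89.51382446289062), 84.35848999023438)
plate y [-0.0714 -0.0655 -0.0602] x [-0.0416  0.0416] all y [-0.0711 -0.0008]
plate y [0.0223 0.028  0.0337] x [-0.0417  0.0416] all y [0.0007 0.0339]
tab y [0.0763 0.0779 0.0834] x [-0.0112  0.0149]
w2 base 6502 ((527.7112426757812, -30.24658966064453), (199.43162536621094, 90.18408966064453), 84.16868591308594)
plate y [-0.0718 -0.0662 -0.0606] x [-0.0423  0.041 ] all y [-0.0721 -0.0113]
board z 0.03332674701618743 ((484.833251953125, -272.298828125), (61.505859375, 110.22575378417969), 12.523197174072266) ((484.44415283203125, -272.6310119628906), (62.40959167480469, 111.30448913574219), 12.523197174072266)
```

Cradle origin is (0.5372,0.0644) with its y axis at 84.2°, and rail starts at about -8 mm. The tab is at (0.5455,0.147) and the board at (0.4848,-0.2724) with yaw +12.5°. The measured sizes match those given. Next I move to the tab and grip it across x.

```bash
python3 -m handwheel '[{"rx":0,"ry":0,"rz":0.032,"dx":0.2,"dy":0.004,"dz":0,"gripper":0},{"rx":0,"ry":0,"rz":0.064,"dx":0.42,"dy":0.008,"dz":0,"gripper":0},{"rx":0,"ry":0,"rz":0.064,"dx":0.64,"dy":0.012,"dz":0,"gripper":0},{"rx":0,"ry":0,"rz":0.064,"dx":0.84,"dy":0.017,"dz":0,"gripper":0},{"rx":0,"ry":0,"rz":0.064,"dx":0.98,"dy":0.017,"dz":0.1,"gripper":0},{"rx":0,"ry":0,"rz":0.064,"dx":0.98,"dy":0.017,"dz":0.25,"gripper":0},{"rx":0,"ry":0,"rz":0.064,"dx":0.98,"dy":0.017,"dz":0.4,"gripper":0},{"rx":0,"ry":0,"rz":0.064,"dx":0.98,"dy":0.017,"dz":0.5,"gripper":0},{"rx":0,"ry":0,"rz":0.064,"dx":0.98,"dy":0.017,"dz":0.6,"gripper":0},{"rx":0,"ry":0,"rz":0.064,"dx":0.98,"dy":0.017,"dz":0.66,"gripper":0},{"rx":0,"ry":0,"rz":0.064,"dx":0.98,"dy":0.017,"dz":0.7,"gripper":0},{"rx":0,"ry":0,"rz":0.064,"dx":0.98,"dy":0.017,"dz":0.7,"gripper":0},{"rx":0,"ry":0,"rz":0.064,"dx":0.98,"dy":0.017,"dz":0.7,"gripper":0}]'; python3 - <<'E'
from h import *
p=eyes.read_camera("wrist"); cv2.imwrite("pics/w3.png",p["pixels"])
E
```

```text
clock: 4.0
tcp_pos: [0.5448, 0.1452, 0.1297]
eef_rot: [[0.1, 0.995, 0.002], [0.995, -0.1, 0.001], [0.001, 0.002, -1.0]]
ft_force: [-0.3, 0.4, 0.0]
grip_width: 0.0854
grasp_force: 0.0
```

View pics/w3.png

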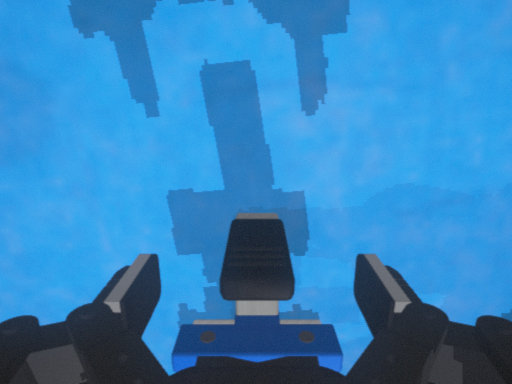

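w3: the tab at (257,260) is midway between the fingers at (135,290) and (380,290). Now I close gently.

```bash
python3 -m handwheel '[{"rx":0,"ry":0,"rz":0,"dx":0,"dy":0,"dz":0,"gripper":0.5},{"rx":0,"ry":0,"rz":0,"dx":0,"dy":0,"dz":0,"gripper":0.8},{"rx":0,"ry":0,"rz":0,"dx":0,"dy":0,"dz":0,"gripper":0.8},{"rx":0,"ry":0,"rz":0,"dx":0,"dy":0,"dz":0,"gripper":0.8},{"rx":0,"ry":0,"rz":0,"dx":0,"dy":0,"dz":0,"gripper":0.8},{"rx":0,"ry":0,"rz":0,"dx":0,"dy":0,"dz":0,"gripper":0.8}]' 25
cat > chk.py <<'E'
import sys
from h import *
s=env.sense(); R=np.array(s["eef_rot"]); f=np.array(s["ft_force"])
t=np.array(s["tcp_pos"]); y=(t[:2]-[.5372,.0644])@[.101,.995]
F=f@R[:,0]
print("y %.4f F %.2f grip %.1f t %.2f"%(y,F,s["grasp_force"],s["clock"])); sys.exit(F<-float(sys.argv[1]))
E
python3 chk.py 99
```

```text
clock: 4.8
tcp_pos: [0.5448, 0.145, 0.1292]
eef_rot: [[0.101, 0.995, 0.001], [0.995, -0.101, 0.0], [0.0, 0.001, -1.0]]
ft_force: [0.8, 0.5, 2.4]
grip_width: 0.0292
grasp_force: 29.2
y 0.0809 F 0.62 grip 29.2 t 4.80False
```

```bash
sed -i 's/sys.exit(\(.*\))$/sys.exit(int(\1))/' chk.py
python3 -m handwheel '[{"rx":0,"ry":0,"rz":0,"dx":0.003,"dy":0,"dz":0,"gripper":0.8},{"rx":0,"ry":0,"rz":0,"dx":0.008,"dy":0,"dz":0,"gripper":0.8},{"rx":0,"ry":0,"rz":0,"dx":0.013,"dy":0,"dz":0,"gripper":0.8},{"rx":0,"ry":0,"rz":0,"dx":0.018,"dy":0,"dz":0,"gripper":0.8}]' >/dev/null; python3 chk.py 7 && python3 -m handwheel '[{"rx":0,"ry":0,"rz":0,"dx":0.005,"dy":0,"dz":0,"gripper":0.8},{"rx":0,"ry":0,"rz":0,"dx":0.01,"dy":0,"dz":0,"gripper":0.8},{"rx":0,"ry":0,"rz":0,"dx":0.015,"dy":0,"dz":0,"gripper":0.8},{"rx":0,"ry":0,"rz":0,"dx":0.02,"dy":0,"dz":0,"gripper":0.8}]' >/dev/null; python3 chk.py 7 && python3 -m handwheel '[{"rx":0,"ry":0,"rz":0,"dx":0.005,"dy":0,"dz":0,"gripper":0.8},{"rx":0,"ry":0,"rz":0,"dx":0.01,"dy":0,"dz":0,"gripper":0.8},{"rx":0,"ry":0,"rz":0,"dx":0.015,"dy":0,"dz":0,"gripper":0.8},{"rx":0,"ry":0,"rz":0,"dx":0.02,"dy":0,"dz":0,"gripper":0.8}]'; python3 chk.py 7
```

```text
y 0.0840 F -3.92 grip 29.6 t 5.30
y 0.0889 F -4.04 grip 29.6 t 5.80
clock: 6.3
tcp_pos: [0.5461, 0.1579, 0.1292]
eef_rot: [[0.101, 0.995, 0.0], [0.995, -0.101, -0.002], [-0.002, 0.001, -1.0]]
ft_force: [0.6, -5.0, 6.2]
grip_width: 0.0296
grasp_force: 29.6
y 0.0939 F -4.94 grip 29.6 t 6.30
```

```bash

python3 -m handwheel '[{"rx":0,"ry":0,"rz":0,"dx":0.005,"dy":0,"dz":0,"gripper":0.8},{"rx":0,"ry":0,"rz":0,"dx":0.01,"dy":0,"dz":0,"gripper":0.8},{"rx":0,"ry":0,"rz":0,"dx":0.015,"dy":0,"dz":0,"gripper":0.8},{"rx":0,"ry":0,"rz":0,"dx":0.02,"dy":0,"dz":0,"gripper":0.8}]' >/dev/null; python3 chk.py 6.5 && python3 -m handwheel '[{"rx":0,"ry":0,"rz":0,"dx":0.005,"dy":0,"dz":0,"gripper":0.8},{"rx":0,"ry":0,"rz":0,"dx":0.01,"dy":0,"dz":0,"gripper":0.8},{"rx":0,"ry":0,"rz":0,"dx":0.015,"dy":0,"dz":0,"gripper":0.8}]' >/dev/null; python3 chk.py 6.5 && python3 -m handwheel '[{"rx":0,"ry":0,"rz":0,"dx":0.004,"dy":0,"dz":0,"gripper":0.8},{"rx":0,"ry":0,"rz":0,"dx":0.008,"dy":0,"dz":0,"gripper":0.8}]' >/dev/null; python3 chk.py 6.5 && python3 -m handwheel '[{"rx":0,"ry":0,"rz":0,"dx":0.004,"dy":0,"dz":0,"gripper":0.8},{"rx":0,"ry":0,"rz":0,"dx":0.008,"dy":0,"dz":0,"gripper":0.8}]' ; python3 chk.py 6.5
```

```text
y 0.0989 F -4.60 grip 29.6 t 6.80
y 0.1027 F -3.90 grip 29.6 t 7.17
y 0.1047 F -5.07 grip 29.6 t 7.42
clock: 7.68
tcp_pos: [0.5474, 0.1706, 0.1293]
eef_rot: [[0.101, 0.995, 0.001], [0.995, -0.101, -0.002], [-0.002, 0.001, -1.0]]
ft_force: [1.5, -3.9, 5.2]
grip_width: 0.0297
grasp_force: 29.6
y 0.1067 F -3.76 grip 29.6 t 7.67
```

```bash
{ python3 -m handwheel '[{"rx":0,"ry":0,"rz":0,"dx":0.003,"dy":0,"dz":0,"gripper":0.8},{"rx":0,"ry":0,"rz":0,"dx":0.006,"dy":0,"dz":0,"gripper":0.8}]' >/dev/null && python3 chk.py 6.3 && python3 -m handwheel '[{"rx":0,"ry":0,"rz":0,"dx":0.003,"dy":0,"dz":0,"gripper":0.8},{"rx":0,"ry":0,"rz":0,"dx":0.006,"dy":0,"dz":0,"gripper":0.8}]' >/dev/null && python3 chk.py 6.3 && python3 -m handwheel '[{"rx":0,"ry":0,"rz":0,"dx":0.003,"dy":0,"dz":0,"gripper":0.8}]' >/dev/null && python3 chk.py 6.3 && python3 -m handwheel '[{"rx":0,"ry":0,"rz":0,"dx":0.003,"dy":0,"dz":0,"gripper":0.8}]' >/dev/null && python3 chk.py 6.3 && python3 -m handwheel '[{"rx":0,"ry":0,"rz":0,"dx":0.003,"dy":0,"dz":0,"gripper":0.8}]' >/dev/null && python3 chk.py 6.3 && python3 -m handwheel '[{"rx":0,"ry":0,"rz":0,"dx":0.003,"dy":0,"dz":0,"gripper":0.8}]' >/dev/null && python3 chk.py 6.3 && python3 -m handwheel '[{"rx":0,"ry":0,"rz":0,"dx":0.003,"dy":0,"dz":0,"gripper":0.8}]' >/dev/null && python3 chk.py 6.3 && python3 -m handwheel '[{"rx":0,"ry":0,"rz":0,"dx":0.003,"dy":0,"dz":0,"gripper":0.8}]' >/dev/null && python3 chk.py 6.3 && python3 -m handwheel '[{"rx":0,"ry":0,"rz":0,"dx":0.003,"dy":0,"dz":0,"gripper":0.8}]' >/dev/null && python3 chk.py 6.3 && python3 -m handwheel '[{"rx":0,"ry":0,"rz":0,"dx":0.003,"dy":0,"dz":0,"gripper":0.8}]' >/dev/null && python3 chk.py 6.3; } || { python3 -m handwheel '[{"rx":0,"ry":0,"rz":0,"dx":-0.004,"dy":0,"dz":0,"gripper":0.8}]' >/dev/null; python3 chk.py 6.3; }
```

```text
y 0.1083 F -4.23 grip 29.6 t 7.92
y 0.1098 F -3.56 grip 29.6 t 8.18
y 0.1105 F -3.92 grip 29.6 t 8.30
y 0.1113 F -3.35 grip 29.6 t 8.43
y 0.1121 F -3.59 grip 29.6 t 8.55
y 0.1128 F -3.60 grip 29.6 t 8.68
y 0.1135 F -3.31 grip 29.6 t 8.80
y 0.1143 F -3.79 grip 29.6 t 8.93
y 0.1150 F -3.83 grip 29.6 t 9.05
y 0.1158 F -4.29 grip 29.6 t 9.18
```

```bash
{ python3 -m handwheel '[{"rx":0,"ry":0,"rz":0,"dx":0.003,"dy":0,"dz":0,"gripper":0.8}]' >/dev/null && python3 chk.py 5.8 && python3 -m handwheel '[{"rx":0,"ry":0,"rz":0,"dx":0.003,"dy":0,"dz":0,"gripper":0.8}]' >/dev/null && python3 chk.py 5.8 && python3 -m handwheel '[{"rx":0,"ry":0,"rz":0,"dx":0.003,"dy":0,"dz":0,"gripper":0.8}]' >/dev/null && python3 chk.py 5.8 && python3 -m handwheel '[{"rx":0,"ry":0,"rz":0,"dx":0.003,"dy":0,"dz":0,"gripper":0.8}]' >/dev/null && python3 chk.py 5.8 && python3 -m handwheel '[{"rx":0,"ry":0,"rz":0,"dx":0.003,"dy":0,"dz":0,"gripper":0.8}]' >/dev/null && python3 chk.py 5.8 && python3 -m handwheel '[{"rx":0,"ry":0,"rz":0,"dx":0.003,"dy":0,"dz":0,"gripper":0.8}]' >/dev/null && python3 chk.py 5.8 && python3 -m handwheel '[{"rx":0,"ry":0,"rz":0,"dx":0.003,"dy":0,"dz":0,"gripper":0.8}]' >/dev/null && python3 chk.py 5.8 && python3 -m handwheel '[{"rx":0,"ry":0,"rz":0,"dx":0.003,"dy":0,"dz":0,"gripper":0.8}]' >/dev/null && python3 chk.py 5.8 && python3 -m handwheel '[{"rx":0,"ry":0,"rz":0,"dx":0.003,"dy":0,"dz":0,"gripper":0.8}]' >/dev/null && python3 chk.py 5.8 && python3 -m handwheel '[{"rx":0,"ry":0,"rz":0,"dx":0.003,"dy":0,"dz":0,"gripper":0.8}]' >/dev/null && python3 chk.py 5.8 && python3 -m handwheel '[{"rx":0,"ry":0,"rz":0,"dx":0.003,"dy":0,"dz":0,"gripper":0.8}]' >/dev/null && python3 chk.py 5.8 && python3 -m handwheel '[{"rx":0,"ry":0,"rz":0,"dx":0.003,"dy":0,"dz":0,"gripper":0.8}]' >/dev/null && python3 chk.py 5.8; } || { python3 -m handwheel '[{"rx":0,"ry":0,"rz":0,"dx":-0.004,"dy":0,"dz":0,"gripper":0.8}]' >/dev/null; python3 chk.py 6.3; }
```

```text
y 0.1166 F -3.22 grip 29.6 t 9.30
y 0.1173 F -3.60 grip 29.6 t 9.43
y 0.1181 F -3.67 grip 29.6 t 9.55
y 0.1188 F -3.55 grip 29.6 t 9.68
y 0.1196 F -4.30 grip 29.6 t 9.80
y 0.1204 F -4.03 grip 29.6 t 9.93
y 0.1211 F -4.94 grip 29.6 t 10.05
y 0.1219 F -3.55 grip 29.6 t 10.18
y 0.1227 F -3.53 grip 29.6 t 10.30
y 0.1233 F -4.48 grip 29.6 t 10.43
y 0.1251 F -1.85 grip 29.5 t 10.55
y 0.1264 F -2.91 grip 29.6 t 10.68
```

At y=0.125 the pull dropped and the tab jumped, which suggests a click. I'll feel with 0.5 mm steps.

```bash
python3 -m handwheel '[{"rx":0,"ry":0,"rz":0,"dx":0,"dy":0,"dz":0,"gripper":0.8}]' >/dev/null ; python3 chk.py 5.5 && { python3 -m handwheel '[{"rx":0,"ry":0,"rz":0,"dx":0.002,"dy":0,"dz":0,"gripper":0.8}]' >/dev/null && python3 chk.py 5.5 && python3 -m handwheel '[{"rx":0,"ry":0,"rz":0,"dx":0.002,"dy":0,"dz":0,"gripper":0.8}]' >/dev/null && python3 chk.py 5.5; } || { python3 -m handwheel '[{"rx":0,"ry":0,"rz":0,"dx":-0.004,"dy":0,"dz":0,"gripper":0.8}]' >/dev/null; python3 chk.py 6.3; }
python3 - <<'E'
from h import *
O=np.array([.5372,.0644]);u=np.array([.101,.995])
ims=[]
for n in ["scene","side"]:
    p=eyes.read_camera(n); X=O-.095*u; a,b=map(int,px(p,[*X,.045])); print(n,a,b)
    ims.append(cv2.resize(p["pixels"][b-25:b+25,a-30:a+30],(390,325),interpolation=cv2.INTER_NEAREST))
    for r in finder.look_for(p,"button")[:3]: print(round(r["conf"],2),w(p,r["xyz"]).round(3))
cv2.imwrite("pics/btn.png",np.hstack(ims))
E
```

```text
y 0.1264 F -2.42 grip 29.6 t 10.80
y 0.1264 F -2.82 grip 29.6 t 10.93
y 0.1265 F -3.99 grip 29.7 t 11.05
scene 225 200
0.5 [0.741 0.006 0.017]
side 236 192
0.24 [ 0.47  -0.305  0.01 ]
```

View pics/btn.png

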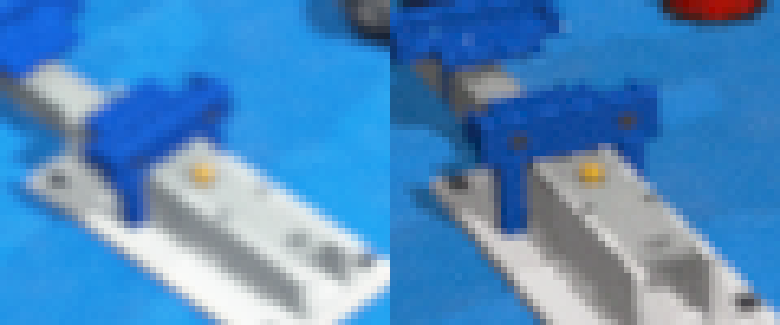

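The brass button stands up in both views (left crop (203,173), right crop (592,173)), and the tab no longer moves. I ease back, release and rise.

```bash
python3 -m handwheel '[{"rx":0,"ry":0,"rz":0,"dx":-0.004,"dy":0,"dz":0,"gripper":0.8},{"rx":0,"ry":0,"rz":0,"dx":-0.004,"dy":0,"dz":0,"gripper":0.6},{"rx":0,"ry":0,"rz":0,"dx":-0.004,"dy":0,"dz":0,"gripper":0.2},{"rx":0,"ry":0,"rz":0,"dx":-0.004,"dy":0,"dz":0,"gripper":0},{"rx":0,"ry":0,"rz":0,"dx":-0.004,"dy":0,"dz":0,"gripper":0},{"rx":0,"ry":0,"rz":0,"dx":-0.004,"dy":0,"dz":-0.1,"gripper":0},{"rx":0,"ry":0,"rz":0,"dx":-0.004,"dy":0,"dz":-0.3,"gripper":0},{"rx":0,"ry":0,"rz":0,"dx":-0.1,"dy":0,"dz":-0.5,"gripper":0},{"rx":0,"ry":0,"rz":0,"dx":-0.3,"dy":0,"dz":-0.7,"gripper":0},{"rx":0,"ry":0,"rz":0,"dx":-0.5,"dy":0,"dz":-0.7,"gripper":0},{"rx":0,"ry":0,"rz":0,"dx":-0.7,"dy":0,"dz":-0.7,"gripper":0},{"rx":0,"ry":0,"rz":0,"dx":-0.7,"dy":0,"dz":-0.7,"gripper":0},{"rx":0,"ry":0,"rz":0,"dx":-0.7,"dy":0,"dz":-0.7,"gripper":0}]'; python3 - <<'E'
from h import *
p=eyes.read_camera("wrist"); cv2.imwrite("pics/w4.png",p["pixels"]); P=cloud(p); pix=p["pixels"].astype(int); b,g,r=pix[...,0],pix[...,1],pix[...,2]
roi=(P[...,0]>.44)&(P[...,0]<.62)&(P[...,1]>-.16)&(P[...,1]<.25)
u=np.array([.101,.995]);v=np.array([.995,-.101]);O=np.array([.5372,.0644])
Q=P[roi&(P[...,2]>.0655)&(P[...,2]<.075)&(b>r+40)]; a=(Q[:,:2]-O)@u; c=(Q[:,:2]-O)@v
for lo,h in [(-.12,.0),(0,.12)]:
    s=(a>lo)&(a<h); print(s.sum(),np.percentile(a[s],[2,50,98]).round(4),np.percentile(c[s],[1,99]).round(4))
E
```

```text
clock: 12.88
tcp_pos: [0.5312, 0.0175, 0.3038]
eef_rot: [[0.1, 0.995, -0.0], [0.995, -0.1, 0.001], [0.001, -0.0, -1.0]]
ft_force: [-0.0, 1.2, -0.5]
grip_width: 0.085
grasp_force: 0.0
977 [-0.0708 -0.0654 -0.06  ] [-0.042  0.041]
1547 [0.0674 0.0734 0.0791] [-0.042   0.0412]
```

View pics/w4.png

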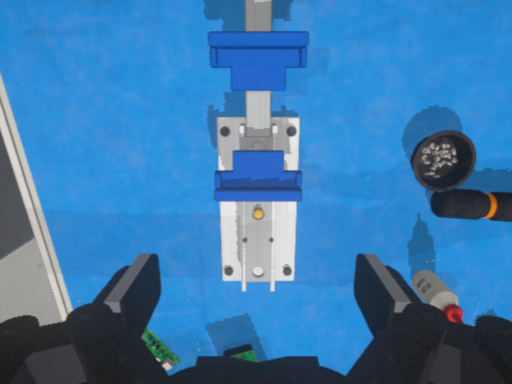

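The button at (258,214) is up. The inner faces are at -60 and +67 mm (gap 127 mm), so the board's target is cradle (0, 3.6 mm). Now on to the board.

```bash
python3 -m handwheel '[{"rx":0,"ry":0,"rz":-0.1,"dx":-0.2,"dy":-0.015,"dz":0,"gripper":0},{"rx":0,"ry":0,"rz":-0.203,"dx":-0.4,"dy":-0.03,"dz":0,"gripper":0},{"rx":0,"ry":0,"rz":-0.203,"dx":-0.6,"dy":-0.045,"dz":0,"gripper":0},{"rx":0,"ry":0,"rz":-0.203,"dx":-0.8,"dy":-0.069,"dz":0,"gripper":0},{"rx":0,"ry":0,"rz":-0.203,"dx":-0.88,"dy":-0.069,"dz":0,"gripper":0},{"rx":0,"ry":0,"rz":-0.203,"dx":-0.88,"dy":-0.069,"dz":0,"gripper":0},{"rx":0,"ry":0,"rz":-0.203,"dx":-0.88,"dy":-0.069,"dz":0,"gripper":0}]'; python3 - <<'E'
from h import *
p=eyes.read_camera("wrist"); P=cloud(p); pix=p["pixels"].astype(int); b,g,r=pix[...,0],pix[...,1],pix[...,2]
m=(P[...,2]>.028)&(P[...,2]<.042)&(P[...,0]>.42)&(P[...,0]<.55)&(P[...,1]<-.19)&(P[...,1]>-.36)&(g>r+30)&(g>b)
Q=P[m]; c=cv2.minAreaRect(Q[:,:2].astype(np.float32)*1000); print(len(Q),c)
C=np.array(c[0])/1000; s=env.sense(); R=np.array(s["eef_rot"]); t=np.array(s["tcp_pos"])
D=R.T@(np.r_[C,.084]-t); print("rows",(D/.25).round(4),"xaxis ang",np.degrees(np.arctan2(R[1,1],R[0,1])))
a,bb=map(int,px(p,[*C,.032])); cv2.imwrite("pics/bd.png",cv2.resize(p["pixels"][max(0,bb-90):bb+70,max(0,a-120):a+120],None,fx=2,fy=2))
E
```

```text
clock: 13.8
tcp_pos: [0.493, -0.1976, 0.3037]
eef_rot: [[-0.221, 0.975, 0.0], [0.975, 0.221, 0.002], [0.002, 0.0, -1.0]]
ft_force: [0.3, -0.4, -0.5]
grip_width: 0.0857
grasp_force: 0.0
3663 ((484.9803466796875, -273.0189514160156), (61.123252868652344, 109.82049560546875), 12.73850154876709)
rows [-0.2887 -0.0981  0.8786] xaxis ang 12.764207547236296
```

View pics/bd.png

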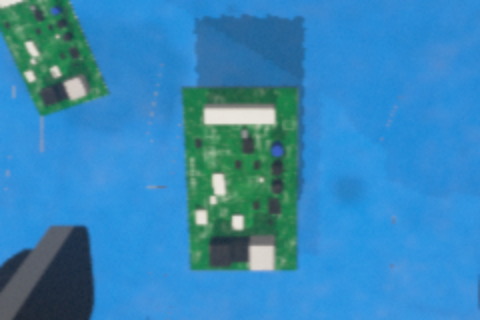

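The crop shows the 62×110 board at (240,178), raised on its foam with the shadow above it. The smaller one lies flat at the top left. I descend and grip.

```bash
python3 -m handwheel '[{"rx":0,"ry":0,"rz":0,"dx":-0.15,"dy":-0.05,"dz":0.05,"gripper":0},{"rx":0,"ry":0,"rz":0,"dx":-0.289,"dy":-0.098,"dz":0.2,"gripper":0},{"rx":0,"ry":0,"rz":0,"dx":-0.289,"dy":-0.098,"dz":0.4,"gripper":0},{"rx":0,"ry":0,"rz":0,"dx":-0.289,"dy":-0.098,"dz":0.55,"gripper":0},{"rx":0,"ry":0,"rz":0,"dx":-0.289,"dy":-0.098,"dz":0.68,"gripper":0},{"rx":0,"ry":0,"rz":0,"dx":-0.289,"dy":-0.098,"dz":0.78,"gripper":0},{"rx":0,"ry":0,"rz":0,"dx":-0.289,"dy":-0.098,"dz":0.84,"gripper":0},{"rx":0,"ry":0,"rz":0,"dx":-0.289,"dy":-0.098,"dz":0.878,"gripper":0},{"rx":0,"ry":0,"rz":0,"dx":-0.289,"dy":-0.098,"dz":0.878,"gripper":0},{"rx":0,"ry":0,"rz":0,"dx":-0.289,"dy":-0.098,"dz":0.878,"gripper":0.15},{"rx":0,"ry":0,"rz":0,"dx":-0.289,"dy":-0.098,"dz":0.878,"gripper":0.4},{"rx":0,"ry":0,"rz":0,"dx":-0.289,"dy":-0.098,"dz":0.878,"gripper":0.4},{"rx":0,"ry":0,"rz":0,"dx":-0.289,"dy":-0.098,"dz":0.878,"gripper":0.4},{"rx":0,"ry":0,"rz":0,"dx":-0.289,"dy":-0.098,"dz":0.878,"gripper":0.4}]' 25
```

```text
clock: 15.6
tcp_pos: [0.4843, -0.2764, 0.0855]
eef_rot: [[-0.217, 0.976, 0.002], [0.976, 0.217, -0.001], [-0.001, 0.001, -1.0]]
ft_force: [-0.8, 1.4, 5.3]
grip_width: 0.0609
grasp_force: 26.5
```

```bash
python3 -m handwheel '[{"rx":0,"ry":0,"rz":0,"dx":0,"dy":0,"dz":-0.04,"gripper":0.4},{"rx":0,"ry":0,"rz":0,"dx":0,"dy":0,"dz":-0.12,"gripper":0.4},{"rx":0,"ry":0,"rz":0,"dx":0,"dy":0,"dz":-0.24,"gripper":0.4},{"rx":0,"ry":0,"rz":0,"dx":0,"dy":0,"dz":-0.4,"gripper":0.4},{"rx":0,"ry":0,"rz":0,"dx":0,"dy":0,"dz":-0.5,"gripper":0.4},{"rx":0,"ry":0,"rz":0,"dx":0,"dy":0,"dz":-0.5,"gripper":0.4},{"rx":0,"ry":0,"rz":0,"dx":0,"dy":0,"dz":-0.5,"gripper":0.4}]'; python3 - <<'E'
from h import *
s=env.sense(); R=np.array(s["eef_rot"]); t=np.array(s["tcp_pos"])
for n in ["wrist","side","scene"]:
    p=eyes.read_camera(n); P=cloud(p); pix=p["pixels"].astype(int); b,g,r=pix[...,0],pix[...,1],pix[...,2]
    m=(p["range_z"]>0)&(g>r+20)&(g>b)&(np.linalg.norm(P-(t-[0,0,.054]),axis=-1)<.075)
    Q=P[m]; L=(Q-t)@R; print(n,len(Q)); 
    if len(Q)>30: print(np.percentile(L,[1,50,99],axis=0).round(4)); A=np.c_[L[:,:2],np.ones(len(L))]; k=np.abs(L[:,2]-np.median(L[:,2]))<.004; print("tilt",np.linalg.lstsq(A[k],L[k,2],rcond=None)[0])
    if n=="wrist": cv2.imwrite("pics/w5.png",p["pixels"])
O=np.array([.5372,.0644]);u=np.array([.101,.995]); G=np.r_[O+.0036*u,t[2]]
print("rows",(R.T@(G-t)/.25).round(4))
E
```

```text
clock: 16.48
tcp_pos: [0.4831, -0.2757, 0.2085]
eef_rot: [[-0.217, 0.976, -0.002], [0.976, 0.217, 0.001], [0.001, -0.002, -1.0]]
ft_force: [-0.5, 0.4, -0.9]
grip_width: 0.0606
grasp_force: 27.4
wrist 24714
[[-0.0379 -0.0299  0.0502]
 [ 0.0164 -0.0006  0.0522]
 [ 0.0576  0.0306  0.0535]]
tilt [-0.00210103 -0.00238689  0.05224227]
side 276
[[-0.0507 -0.0354  0.0411]
 [-0.0061 -0.0025  0.0549]
 [ 0.0532  0.0286  0.0565]]
tilt [-0.00171176 -0.00193312  0.05481892]
scene 233
[[-0.0503 -0.0386  0.0023]
 [-0.0166 -0.0108  0.0532]
 [ 0.0528  0.0303  0.0572]]
tilt [-0.00153595  0.01105905  0.05344835]
rows [1.295e+00 5.107e-01 9.000e-04]
```

View pics/w5.png

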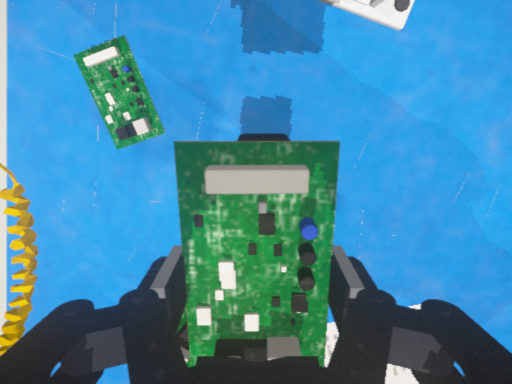

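w5: the board is held level and square in the fingers, with its front edge at tool x +57 mm, so its centre is 2.6 mm ahead. I carry it to the cradle.

```bash
python3 -m handwheel '[{"rx":0,"ry":0,"rz":0.03,"dx":0.08,"dy":0.03,"dz":0,"gripper":0.4},{"rx":0,"ry":0,"rz":0.08,"dx":0.22,"dy":0.087,"dz":0,"gripper":0.4},{"rx":0,"ry":0,"rz":0.14,"dx":0.38,"dy":0.15,"dz":0,"gripper":0.4},{"rx":0,"ry":0,"rz":0.19,"dx":0.54,"dy":0.213,"dz":0,"gripper":0.4},{"rx":0,"ry":0,"rz":0.2035,"dx":0.7,"dy":0.276,"dz":0,"gripper":0.4},{"rx":0,"ry":0,"rz":0.2035,"dx":0.85,"dy":0.335,"dz":0,"gripper":0.4},{"rx":0,"ry":0,"rz":0.2035,"dx":0.95,"dy":0.375,"dz":0,"gripper":0.4},{"rx":0,"ry":0,"rz":0.2035,"dx":0.95,"dy":0.375,"dz":0,"gripper":0.4},{"rx":0,"ry":0,"rz":0.2035,"dx":0.95,"dy":0.375,"dz":0,"gripper":0.4}]'; python3 - <<'E'
from h import *
s=env.sense(); R=np.array(s["eef_rot"]); t=np.array(s["tcp_pos"])
print("rows",(R.T@(np.r_[.5373,.0654,.125]-t)/.25).round(4),np.degrees(np.arctan2(R[1,1],R[0,1])))
E
```

```text
clock: 17.75
tcp_pos: [0.5235, -0.0252, 0.2088]
eef_rot: [[0.102, 0.995, -0.001], [0.995, -0.102, -0.001], [-0.001, -0.001, -1.0]]
ft_force: [0.2, 0.2, -0.5]
grip_width: 0.0606
grasp_force: 27.4
rows [0.3665 0.0185 0.3348] -5.876257953384852
```

```bash
python3 -m handwheel '[{"rx":0,"ry":0,"rz":0,"dx":0.1,"dy":0.005,"dz":0,"gripper":0.4},{"rx":0,"ry":0,"rz":0,"dx":0.22,"dy":0.011,"dz":0,"gripper":0.4},{"rx":0,"ry":0,"rz":0,"dx":0.32,"dy":0.016,"dz":0,"gripper":0.4},{"rx":0,"ry":0,"rz":0,"dx":0.366,"dy":0.0185,"dz":0,"gripper":0.4},{"rx":0,"ry":0,"rz":0,"dx":0.366,"dy":0.0185,"dz":0.08,"gripper":0.4},{"rx":0,"ry":0,"rz":0,"dx":0.366,"dy":0.0185,"dz":0.18,"gripper":0.4},{"rx":0,"ry":0,"rz":0,"dx":0.366,"dy":0.0185,"dz":0.25,"gripper":0.4},{"rx":0,"ry":0,"rz":0,"dx":0.366,"dy":0.0185,"dz":0.25,"gripper":0.4},{"rx":0,"ry":0,"rz":0,"dx":0.366,"dy":0.0185,"dz":0.25,"gripper":0.4}]'; python3 - <<'E'
from h import *
s=env.sense(); R=np.array(s["eef_rot"]); t=np.array(s["tcp_pos"])
u=np.array([.101,.995]);v=np.array([.995,-.101]);O=np.array([.5372,.0644])
d=t[:2]-O; print("tcp cradle x,y",d@v,d@u)
p=eyes.read_camera("wrist"); P=cloud(p); pix=p["pixels"].astype(int); b,g,r=pix[...,0],pix[...,1],pix[...,2]
roi=(p["range_z"]>0)&(abs((P[...,:2]-O)@v)<.06)
Q=P[roi&(g>r+20)&(g>b)&(P[...,2]>.06)]; print("board y",np.percentile((Q[:,:2]-O)@u,[50,99.5]),"x",np.percentile((Q[:,:2]-O)@v,[.5,99.5]),"z",np.median(Q[:,2]))
Q=P[roi&(b>r+40)&(b>g+30)&(P[...,2]>.0645)&(P[...,2]<.072)]; print("stop y",np.percentile((Q[:,:2]-O)@u,[2,98]),"x",np.percentile((Q[:,:2]-O)@v,[1,99]))
cv2.imwrite("pics/w6.png",p["pixels"])
E
```

```text
clock: 18.88
tcp_pos: [0.5382, 0.0655, 0.1475]
eef_rot: [[0.103, 0.995, 0.001], [0.995, -0.103, -0.001], [-0.0, 0.001, -1.0]]
ft_force: [0.7, 0.4, -0.5]
grip_width: 0.0604
grasp_force: 27.5
tcp cradle x,y 0.0008827780443981773 0.0012420851270972017
board y [0.01779018 0.05930796] x [-0.02937225  0.03164561] z 0.09526285563350591
stop y [-0.06246489  0.07890764] x [-0.04188063  0.04138657]
```

View pics/w6.png

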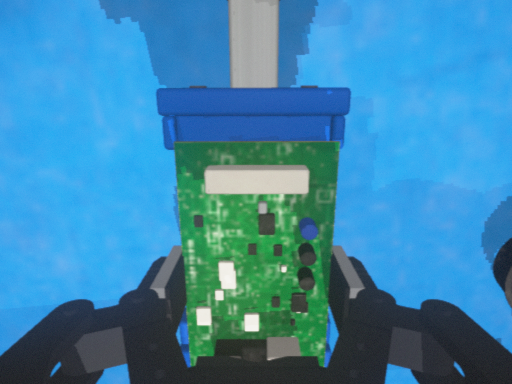

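w6: the board (256,250) is aligned between the lips, about 8 mm from the moving stop. I lower it, slowly at the end.

```bash
python3 -m handwheel '[{"rx":0,"ry":0,"rz":0,"dx":0,"dy":-0.005,"dz":0.03,"gripper":0.4},{"rx":0,"ry":0,"rz":0,"dx":0,"dy":-0.005,"dz":0.06,"gripper":0.4},{"rx":0,"ry":0,"rz":0,"dx":0,"dy":-0.005,"dz":0.09,"gripper":0.4},{"rx":0,"ry":0,"rz":0,"dx":0,"dy":-0.005,"dz":0.115,"gripper":0.4},{"rx":0,"ry":0,"rz":0,"dx":0,"dy":-0.005,"dz":0.13,"gripper":0.4},{"rx":0,"ry":0,"rz":0,"dx":0,"dy":-0.005,"dz":0.136,"gripper":0.4},{"rx":0,"ry":0,"rz":0,"dx":0,"dy":-0.005,"dz":0.136,"gripper":0.4}]'
cat > chz.py <<'E'
import sys
from h import *
s=env.sense(); print("z %.4f Fz %.2f"%(s["tcp_pos"][2],s["ft_force"][2])); sys.exit(int(s["ft_force"][2]>2.5))
E
python3 chz.py && python3 -m handwheel '[{"rx":0,"ry":0,"rz":0,"dx":0,"dy":0,"dz":0.002,"gripper":0.4},{"rx":0,"ry":0,"rz":0,"dx":0,"dy":0,"dz":0.003,"gripper":0.4}]' >/dev/null && python3 chz.py && python3 -m handwheel '[{"rx":0,"ry":0,"rz":0,"dx":0,"dy":0,"dz":0.002,"gripper":0.4},{"rx":0,"ry":0,"rz":0,"dx":0,"dy":0,"dz":0.003,"gripper":0.4}]' >/dev/null && python3 chz.py && python3 -m handwheel '[{"rx":0,"ry":0,"rz":0,"dx":0,"dy":0,"dz":0.002,"gripper":0.4},{"rx":0,"ry":0,"rz":0,"dx":0,"dy":0,"dz":0.003,"gripper":0.4}]' >/dev/null && python3 chz.py && python3 -m handwheel '[{"rx":0,"ry":0,"rz":0,"dx":0,"dy":0,"dz":0.002,"gripper":0.4},{"rx":0,"ry":0,"rz":0,"dx":0,"dy":0,"dz":0.003,"gripper":0.4}]' >/dev/null && python3 chz.py
```

```text
clock: 19.8
tcp_pos: [0.5365, 0.0668, 0.1129]
eef_rot: [[0.101, 0.995, 0.0], [0.995, -0.101, 0.0], [0.0, 0.0, -1.0]]
ft_force: [-0.0, -0.2, -0.3]
grip_width: 0.0608
grasp_force: 27.5
z 0.1129 Fz -0.28
z 0.1123 Fz -0.24
z 0.1116 Fz 1.84
z 0.1115 Fz 7.77
```

Contact at z = 0.1115, as predicted. I ease up 0.5 mm, open and rise.

```bash
python3 -m handwheel '[{"rx":0,"ry":0,"rz":0,"dx":0,"dy":0,"dz":-0.003,"gripper":0.4},{"rx":0,"ry":0,"rz":0,"dx":0,"dy":0,"dz":-0.003,"gripper":0.25},{"rx":0,"ry":0,"rz":0,"dx":0,"dy":0,"dz":-0.003,"gripper":0.1},{"rx":0,"ry":0,"rz":0,"dx":0,"dy":0,"dz":-0.003,"gripper":0},{"rx":0,"ry":0,"rz":0,"dx":0,"dy":0,"dz":-0.003,"gripper":0},{"rx":0,"ry":0,"rz":0,"dx":0,"dy":0,"dz":-0.003,"gripper":0},{"rx":0,"ry":0,"rz":0,"dx":0,"dy":0,"dz":-0.06,"gripper":0},{"rx":0,"ry":0,"rz":0,"dx":0,"dy":0,"dz":-0.2,"gripper":0},{"rx":0,"ry":0,"rz":0,"dx":0,"dy":0,"dz":-0.4,"gripper":0},{"rx":0,"ry":0,"rz":0,"dx":-0.1,"dy":0,"dz":-0.6,"gripper":0},{"rx":0,"ry":0,"rz":0,"dx":-0.3,"dy":0,"dz":-0.75,"gripper":0},{"rx":0,"ry":0,"rz":0,"dx":-0.4,"dy":0,"dz":-0.75,"gripper":0},{"rx":0,"ry":0,"rz":0,"dx":-0.4,"dy":0,"dz":-0.75,"gripper":0},{"rx":0,"ry":0,"rz":0,"dx":-0.4,"dy":0,"dz":-0.75,"gripper":0}]'; python3 - <<'E'
from h import *
u=np.array([.101,.995]);v=np.array([.995,-.101]);O=np.array([.5372,.0644])
p=eyes.read_camera("wrist"); P=cloud(p); pix=p["pixels"].astype(int); b,g,r=pix[...,0],pix[...,1],pix[...,2]
m=(p["range_z"]>0)&(abs((P[...,:2]-O)@v)<.06)&(g>r+20)&(g>b)&(P[...,2]>.05)
Q=P[m]; L=np.c_[(Q[:,:2]-O)@v,(Q[:,:2]-O)@u]; k=abs(Q[:,2]-np.median(Q[:,2]))<.004
print(cv2.minAreaRect((L[k]*1000).astype(np.float32)),np.median(Q[:,2]),np.linalg.lstsq(np.c_[L[k],np.ones(k.sum())],Q[k,2],rcond=None)[0])
cv2.imwrite("pics/w7.png",p["pixels"])
E
```

```text
clock: 22.3
tcp_pos: [0.5262, -0.0312, 0.2982]
eef_rot: [[0.099, 0.995, -0.0], [0.995, -0.099, 0.001], [0.001, -0.001, -1.0]]
ft_force: [0.6, 1.2, -0.7]
grip_width: 0.0855
grasp_force: 0.0
((-0.770233154296875, 2.4638671875), (61.93952560424805, 103.12908172607422), 0.17574553191661835) 0.05941748410272513 [-0.00054626  0.00011335  0.05942689]
```

View pics/w7.png

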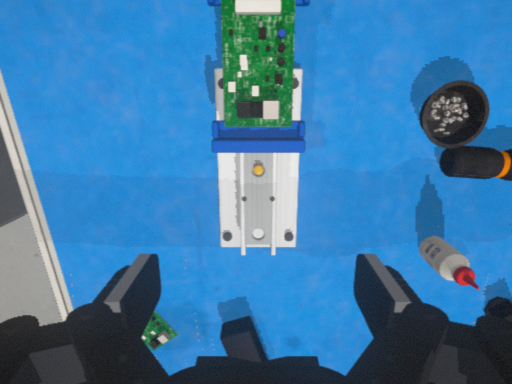

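w7: the board (258,65) lies flat between the stops, with its top at 59 mm and a tilt below 0.001. The button at (258,170) is up and the gripper is clear, so I hand in.

```bash
python3 -c "
from bench import env
print(env.hand_in())"
```

```text
the job is handed in; nothing more can be done
None
```

The job is handed in: the button stands up through the middle hole and the board lies flat in the cradle between the blue stops; I never touched the bottle, dish or reel, and the verdict wasn't shown.

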